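# Check two brass ferrules on a slanted gauge pin and sort them

### The arm

A 7-joint arm with a two-finger parallel gripper is mounted at the origin on the work surface. World frame = base frame: x ahead of the robot, y to its left, z up, the work surface at z = 0. Lengths are in m, angles in rad, forces in N, time in s.
With the tool pointing down it reaches from about 0.425 to 0.925 m from the base axis. Payload 6.8 kg.
Tool frame: the origin (TCP) lies on the centre line of the jaws, within the pads' length; the fingertips stand bot.finger_overhang ahead of it and the grasp point (between the pads) lies 3 mm ahead of it (bot.finger_overhang is the distance from the TCP to the fingertips, in m); z points along the fingers, y is the direction in which the jaws open and shut (so a half turn about z gives the same grasp; the last joint's range is limited). The gripper opens to 85 mm and grips with 20 to 120 N. Pads are 22 mm wide; open, the fingers measure 114 mm over their backs; the gripper's body (76 mm by 85 mm) begins 54 mm behind the grasp point. The pads swing forward as they close: fully open they stand 13 mm farther back than shut.
Start: joints at [1.225, 0.477, 0.022, 1.555, -0.011, 1.109, -0.083], TCP at [0.159, -0.656, 0.233] pointing down, gripper open.
Joint ranges: [-2.96, 2.96], [-0.34, 2.1], [-1.41, 1.46], [0.24, 2.44], [-1.37, 4.51], [0.17, 1.92], [-2.96, 2.96]. Speed limits (rad/s): [2.39, 2.39, 3.14, 3.14, 3.14, 3.14, 3.14].

### API

Orientations are given as a unit quaternion [w, x, y, z].
In Python, from station import bot gives the robot as it stands.
- The arm moves only by the tool drive_tool, never from a script. Its argument "increments" is text: rows parted by semicolons, each of 4 numbers parted by spaces: the shift along the world's x, y, z in m, then the turn about the world's z in rad. In form: tx ty tz spin; .... A call has 1 to 12 rows; each row shifts and turns the commanded pose from where the row before left it; what a row does not reach is not made up. A row lasts 1/12 s, in which the tool goes at most 41.7 mm and 7.16 degrees, less where a joint would pass 70% of its speed; a pose out of reach is approached as far as the arm can. A call is refused whole if a number of a shift passes 0.0417 or a number of a turn 0.125, either way. A call with a gripper value outside its range is refused whole. "grip" is the opening, from 0 (shut) to 1 (fully open), set as the call begins (left out, the last holds). The fingers move at their own pace and stop on an object; "squeeze" is the grip in N (left out, the last holds). Time passes only in rows, so rows that do not move let the fingers close. It gives the time, the measured TCP pose, the force and the opening at its end, in the units of the state.
- bot.get_obs(): the state, without advancing time (a new reading comes with each control period).
- bot.read_camera(name): name is "side" or "top"; returns the picture (384x512x3 uint8, red, green, blue); there is no depth.
- bot.calibration(name): a dict with "fx", "fy", "cx", "cy" (pixels), "camera_from_world" (4x4, takes a point from world to camera coordinates). Camera axes: x right, y down, z forward; pixel columns grow to the right and rows downward; lengths in m; the calibration is good to about 2 mm. A picture is of the moment at which its call begins. calibration takes no time and is no camera call.
- bot.hand_in(): hands the job in, once; it reports no verdict.
The state is a dict: "t": time; "q": joint angles; "joint_vel": joint speeds; "joint_torque": joint torques, N m; "eef_pos": TCP position; "tool_rot": TCP orientation; "contact_force": force on the tool from outside, world axes, zero at the start; "torque": the same for the moment, N m; "gripper_width": opening from 0.0 (shut) to 1.0 (fully open).
Only numpy, scipy, OpenCV 4.12 (cv2) and the standard library are available. Lean on these libraries where they do the work, as an engineer would, in place of code of your own. Each camera call takes 0.05 s, during which the arm holds its last target.

### The job

Check the two brass ferrules on the slanted gauge pin, one at a time: slide a ferrule down along the pin until it sits flat on the slanted board or will go no further, then take it off and stand it upright in the green tray if it went all the way down to the board, or in the red tray if it stopped short. Only then try the other ferrule and sort it in the same way, each on its own result. Leave the blue tumbler, the hammer and the tape roll where they are.

Things in the scene. Friction and masses are not known exactly. Their poses are not given: they have to be found in the camera images.
- ferrule_1: brass ferrule, a straight open-ended tube standing upright, 36 mm outside diameter, 55 mm tall, 0.1 to 0.25 kg, both end mouths 24 mm bore; origin at the centre of its lower end, z along its axis (up). Its bore may be narrower inside than at the mouth; only trying it on the pin tells. Looks the same as the other one from outside
- ferrule_2: brass ferrule, a straight open-ended tube standing upright, 36 mm outside diameter, 55 mm tall, 0.1 to 0.25 kg, both end mouths 24 mm bore; origin at the centre of its lower end, z along its axis (up). Its bore may be narrower inside than at the mouth; only trying it on the pin tells. Looks the same as the other one from outside
- pin: polished, slippery steel pin; origin at its foot on the slanted board, z along it to the tip, leaning 35 deg from vertical to the robot's side, y level. Diameter 20 mm up to 28 mm from the board, then tapering: 17 mm at 35 mm, 12 mm at 43 mm, 6 mm at the tip (48 mm). A fitting ferrule's lower end reaches the board (0 mm); otherwise it stops about 25 mm from the board. Rigid
- gauge: plywood stand fixed to the bench: base 150 x 120 x 15 mm, above it a slanted board 95 mm along the slope x 100 mm wide; origin on the bench under the pin's foot, z up; pin's foot 68 mm above it. Low edge of the board on the -x side, 39 mm from the origin and 41 mm high; high edge 95 mm high
- green_tray: green open square tray screwed to the bench, 130 x 130 mm outside, walls 5 mm thick and 22 mm high, floor 5 mm thick; origin at the centre of its underside, x and y along its sides. For ferrules that fit
- red_tray: red open square tray screwed to the bench, 130 x 130 mm outside, walls 5 mm thick and 22 mm high, floor 5 mm thick; origin at the centre of its underside, x and y along its sides. For ferrules that stop short
- tumbler: blue cup, 76 mm across, 105 mm tall, bystander; origin at the centre of its underside
- hammer: hammer lying on the bench, 260 mm long, bystander; origin on its underside, x along the handle towards the head
- tape_roll: roll of paper tape lying flat, 90 mm across, 24 mm high, bystander; origin at the centre of its underside
Not all that is in view belongs to the job. What is shaped like the ferrule_2 but black or white is not meant. Of the things that look like the green_tray, the larger one is meant.

How it is judged:
By the outcome, as a careful person would: the job done as asked, in the order asked, and still so for the second after the job is handed in, with the robot touching nothing.
It also fails if it takes over 72 s, if anything falls off the work surface, if the arm or the gripper's body presses on something with over 40 N, if the wrist force passes 120 N, or if a joint passes its speed limit or range.

## Working session

There is one attempt and no reset: what is moved stays moved. The work goes in short steps, Python scripts to look and compute and a tool call to move; the robot and the scene stay as the last step left them, time stands still between calls to the robot, and variables do not carry over. Pictures are saved under pics/ and viewed, and the job is handed in when it is done.

Besides the shell and the picture viewer there is one more tool, called after "Request:" as name(argument=value, ...) on one line, values as JSON. drive_tool: Moves the arm, as the interface text tells. Its arguments: {"type":"object","properties":{"increments":{"type":"string"},"grip":{"type":"number"},"squeeze":{"type":"number"}},"required":["increments"]}

```bash
mkdir -p pics; ls
python3 - <<'E'
from station import bot
import cv2
for n in("top","side"):
    im=bot.read_camera(n); cv2.imwrite(f"pics/{n}0.png",im[:,:,::-1])
    c=bot.calibration(n); print(n,c)
print(bot.get_obs(),bot.finger_overhang)
E
```

```text
pics
top {'fx': 365.7494537929006, 'fy': 365.7494537929006, 'cx': 255.75194475669196, 'cy': 193.4988937312628, 'camera_from_world': array([[ 0.00239801, -0.99989778,  0.01409509, -0.00760492],
       [-0.99446249, -0.00386541, -0.10502104,  0.54412329],
       [ 0.10506479, -0.0137652 , -0.99437011,  0.8610361 ],
       [ 0.        ,  0.        ,  0.        ,  1.        ]])}
side {'fx': 391.21789321613244, 'fy': 391.21789321613244, 'cx': 252.24765568422498, 'cy': 194.77822296177126, 'camera_from_world': array([[-0.98624691, -0.16399615,  0.02054992,  0.54064826],
       [-0.12959576,  0.69015416, -0.71196361,  0.13206295],
       [ 0.10257668, -0.70483509, -0.70191561,  1.01408798],
       [ 0.        ,  0.        ,  0.        ,  1.        ]])}
{'t': 0.1, 'q': array([ 1.22491561,  0.47773106,  0.02231902,  1.55632844, -0.01151893,
        1.10934192, -0.08305782]), 'joint_vel': array([-0.00043877, -0.00130682,  0.00104923, -0.0037148 ,  0.00140312,
       -0.00010169,  0.00239993]), 'joint_torque': array([ 4.05095067e-03, -5.97760499e+01,  1.61377285e+00, -2.81954920e+01,
        1.28530574e-02,  5.10197977e-03,  2.77205663e-05]), 'eef_pos': array([ 0.15887657, -0.65548496,  0.23182355]), 'tool_rot': array([-8.27781438e-04,  9.92936062e-01,  1.18647671e-01, -1.46749608e-04]), 'contact_force': array([-0.49584833, -0.12681687,  0.55564256]), 'torque': array([ 0.0202854 , -0.0169486 ,  0.04944288]), 'gripper_width': 0.998506627795068} 0.022
```

View pics/top0.png

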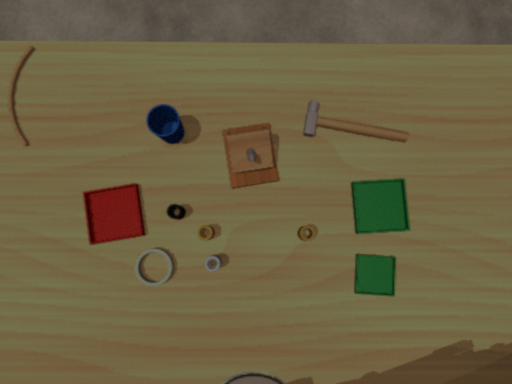

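View pics/side0.png

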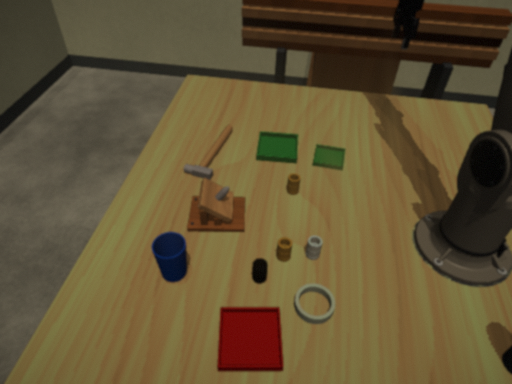

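The top view shows ferrules at about (206,233) and (306,233), the gauge at (250,155), the red tray at (114,214) and the large green tray at (380,206). The side view shows ferrules at (284,249) and (293,184), with the pin at about (222,193). I'll measure these next.

```bash
cat > h.py <<'E'
import numpy as np,cv2
from station import bot
def ray(n,u,v):
    c=bot.calibration(n);T=np.array(c["camera_from_world"]);R=T[:3,:3];o=-R.T@T[:3,3]
    d=R.T@np.array([(u-c["cx"])/c["fx"],(v-c["cy"])/c["fy"],1]);return o,d/np.linalg.norm(d)
def onz(n,u,v,z):
    o,d=ray(n,u,v);return o+d*(z-o[2])/d[2]
def proj(n,p):
    c=bot.calibration(n);T=np.array(c["camera_from_world"]);q=T[:3,:3]@np.array(p)+T[:3,3]
    return np.array([c["fx"]*q[0]/q[2]+c["cx"],c["fy"]*q[1]/q[2]+c["cy"]])
def tri(a,b):
    o1,d1=ray("top",*a);o2,d2=ray("side",*b)
    s=np.linalg.lstsq(np.c_[d1,-d2],o2-o1,rcond=None)[0]
    p,q=o1+s[0]*d1,o2+s[1]*d2;return (p+q)/2,np.linalg.norm(p-q)
def blobs(m,amin=25):
    n,l,st,ce=cv2.connectedComponentsWithStats(m.astype(np.uint8))
    return [(st[i],ce[i],l==i) for i in range(1,n) if st[i][4]>=amin]
E
python3 - <<'E'
import cv2,numpy as np
from h import *
t=cv2.imread("pics/top0.png");s=cv2.imread("pics/side0.png")
def crop(im,x,y,w,h,k):return cv2.resize(im[y:y+h,x:x+w],None,fx=k,fy=k,interpolation=cv2.INTER_CUBIC)
a=crop(t,215,115,70,80,5);b=crop(t,190,215,130,40,3);c=crop(s,180,170,75,70,5);
H=max(a.shape[0],c.shape[0]);o=np.zeros((H+130,800,3),np.uint8);o[:a.shape[0],:a.shape[1]]=a;o[:c.shape[0],360:360+c.shape[1]]=c;o[H:H+120,:390]=b
o=np.clip(o*1.6,0,255).astype(np.uint8);cv2.imwrite("pics/z0.png",o)
for n,im in(("top",t),("side",s)):
    h=cv2.cvtColor(im,cv2.COLOR_BGR2HSV)
    g=(h[...,0]>50)&(h[...,0]<80)&(h[...,1]>140)&(h[...,2]>40)
    r=((h[...,0]<6)|(h[...,0]>174))&(h[...,1]>180)&(h[...,2]>60)
    for nm,m in(("g",g),("r",r)):
        for st,ce,mm in blobs(m,300):
            pts=np.argwhere(mm)[:,::-1].astype(np.float32)
            rc=cv2.minAreaRect(pts)
            print(n,nm,st,ce.round(1),rc)
            if n=="top":
                w=np.array([onz("top",*p,0.022)[:2] for p in cv2.boxPoints(rc)])
                print(w.round(3).tolist(),w.mean(0).round(3),np.linalg.norm(w-np.roll(w,1,0),axis=1).round(3))
for y,x in((233,206),(226,206),(233,306),(227,306),(215,206),(225,215)):print(cv2.cvtColor(t,cv2.COLOR_BGR2HSV)[y,x])
E
```

```text
top g [ 352  179   57   54 2609] [379.8 205.8] ((380.1517639160156, 205.82070922851562), (51.488197326660156, 52.31865310668945), 85.2363510131836)
[[0.573, -0.243], [0.585, -0.373], [0.458, -0.379], [0.448, -0.251]] [ 0.516 -0.311] [0.126 0.13  0.127 0.128]
top g [ 355  255   40   41 1436] [374.9 274.7] ((374.984619140625, 274.72308349609375), (38.59797286987305, 38.39156723022461), 3.945185899734497)
[[0.308, -0.243], [0.398, -0.251], [0.392, -0.345], [0.301, -0.335]] [ 0.35  -0.293] [0.093 0.091 0.094 0.091]
top r [  84  184   59   60 2674] [113.9 213.3] ((112.83782196044922, 213.52703857421875), (52.27887725830078, 54.74486541748047), 80.53767395019531)
[[0.546, 0.418], [0.569, 0.288], [0.444, 0.263], [0.422, 0.391]] [0.495 0.34 ] [0.127 0.132 0.128 0.13 ]
side g [257 134  40  26 839] [277.2 146.7] ((276.8207092285156, 146.15171813964844), (38.20092010498047, 23.751007080078125), 4.763641834259033)
side r [ 218  308   65   62 3714] [249.9 338.5] ((250.0, 338.4999694824219), (63.99999237060547, 60.99999237060547), 0.0)
[ 17 134  95]
[ 21 162 110]
[ 25 106 106]
[ 21 175 105]
[ 23 102 115]
[ 16 128  96]
```

View pics/z0.png

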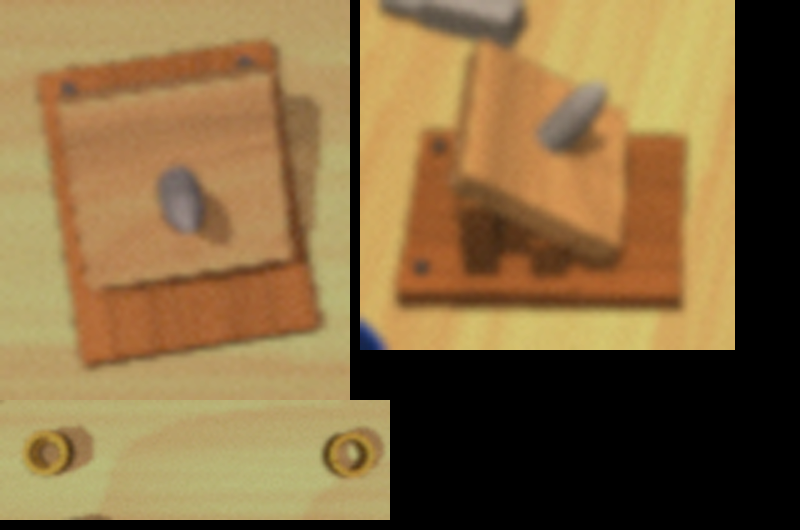

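Run:
```python
import cv2,numpy as np
from h import *
t=cv2.imread("pics/top0.png");s=cv2.imread("pics/side0.png")
P=lambda x,y:((x-2)/5+215,(y-2)/5+115)
w=np.array([onz("top",*P(*p),0.015)[:2] for p in((38,75),(272,40),(322,326),(85,365))])
print("base",w.round(4).tolist(),np.linalg.norm(w-np.roll(w,1,0),axis=1).round(3))
for i,j in((0,1),(3,2),(3,0),(2,1)):
    d=w[j]-w[i];print(np.degrees(np.arctan2(d[1],d[0])).round(2))
hi=[onz("top",*P(*p),0.095)[:2] for p in((58,103),(272,72))];lo=[onz("top",*P(*p),0.041)[:2] for p in((98,290),(293,262))]
print("board",hi,lo)
for e in(hi,lo):
    d=e[0]-e[1];print(np.degrees(np.arctan2(-d[0],d[1])),np.linalg.norm(d))
print("tip",tri((253,160.6),(227.6,188)))
for n,im in(("top",t),("side",s)):
    h=cv2.cvtColor(im,cv2.COLOR_BGR2HSV)
    m=(h[...,0]>14)&(h[...,0]<28)&(h[...,1]>150)&(h[...,2]>50)
    for st,ce,mm in blobs(m,15):
        if st[4]<600 : print(n,st,ce.round(1), [onz(n,st[0]+st[2]/2-.5,st[1]+st[3]/2-.5,z).round(4) for z in (.055,.0275)])
    g=(h[...,1]<75)
    for st,ce,mm in blobs(g,20):
        if st[4]<2000:print("grey",n,st,ce.round(1))
```

```text
base [[0.7068, 0.0786], [0.7256, -0.0391], [0.58, -0.0637], [0.56, 0.0537]] [0.149 0.119 0.148 0.119]
-80.9
-80.34
9.66
9.6
board [array([0.67090387, 0.0629124 ]), array([ 0.6860596 , -0.03501911])] [array([0.59331914, 0.04637071]), array([ 0.60746681, -0.04778204])]
8.797215161926173 0.09909731002910085
8.545500941307374 0.09520975349324558
tip (array([0.61285439, 0.0015402 , 0.09943541]), np.float64(0.002871496362467351))
top [198 226  16  14 148] [205.7 232.1] [array([0.4495, 0.1113, 0.055 ]), array([0.4495, 0.1147, 0.0275])]
top [298 226  17  15 142] [306.3 232.6] [array([ 0.4489, -0.1233,  0.055 ]), array([ 0.4489, -0.1274,  0.0275])]
grey top [304 101  15  35 354] [311.  118.3]
grey top [146 104  34  33  77] [157.7 115.5]
grey top [247 149   9  12  80] [250.7 154.5]
grey top [135 248  38  39 500] [153.  267.1]
grey top [204 255  17  17 196] [212.2 263. ]
grey top [221 371  59  13 497] [250.9 378.6]
side [243   5  54  15 295] [268.5  11.9] [array([ 0.6865, -1.3651,  0.055 ]), array([ 0.6955, -1.4423,  0.0275])]
side [299  10  10  11  40] [303.4  15.1] [array([ 0.5118, -1.3624,  
[... 3307 characters left out ...]
231.8  51.5]
grey side [273  48  13  30 156] [279.2  59.1]
grey side [249  51  11   9  25] [254.1  55.2]
grey side [400  62  21  16 107] [410.   68.3]
grey side [413  70  13  15  54] [419.6  76.3]
grey side [284  74  22  10 123] [293.7  79.4]
grey side [397  82  26  15 219] [410.2  90.2]
grey side [184 165  28  13 227] [198.3 170.4]
grey side [459 173   7  11  24] [461.9 178. ]
grey side [216 187  13  12  71] [222.1 192.7]
grey side [447 211   9  11  30] [451.6 215.4]
grey side [424 214  15  10  58] [429.2 218.3]
grey side [151 231  35  29  86] [168. 241.]
grey side [306 236  16  23 270] [313.5 246.5]
grey side [295 284  40  39 574] [314.1 302.9]
grey side [503 349   9  24 103] [508.2 360.7]
```

Run:
```python
from h import *
th=np.radians(9.4);X=np.array([np.cos(th),np.sin(th),0]);Y=np.array([-X[1],X[0],0]);a=-np.sin(np.radians(35))*X+np.array([0,0,np.cos(np.radians(35))])
f=np.array([.6395,.0067,.068])
for n in("top","side"):
    pts=[]
    for z,r in((0,10),(28,10),(35,8.5),(43,6),(48,3)):
        for k in np.linspace(0,6.28,24):
            e=np.cross(Y,a);pts.append(proj(n,f+a*z/1e3+r/1e3*(np.cos(k)*Y+np.sin(k)*e)))
    pts=np.array(pts);print(n,pts.min(0),pts.max(0))
```

```text
top [246.53310891 147.44892488] [256.20691452 161.0716865 ]
side [214.85321118 185.15881914] [229.1949235  199.97045414]
```

Request:
drive_tool(increments="0.018 0.033 0 -0.025;0.018 0.033 0 -0.025;0.018 0.033 0 -0.025;0.018 0.033 0 0;0.018 0.033 0 0;0.018 0.033 0 0;0.018 0.033 0 0;0.018 0.033 -0.01 0;0.018 0.033 -0.01 0;0.018 0.033 -0.01 0;0.018 0.033 -0.01 0;0.018 0.033 -0.01 0", grip=0.8, squeeze=30)

```text
t: 1.1
eef_pos: [0.3753, -0.2583, 0.1823]
tool_rot: [0.0, 0.997, 0.081, -0.0]
contact_force: [0.6, 0.2, 0.5]
gripper_width: 0.804
```

The predicted pin outline matches the grey blobs to within about 1 px in both views, so the pin pose is good. Next is the grasp on ferrule B (right).

Request:
drive_tool(increments="0.0185 0.0333 0 0;0.0185 0.0333 0 0;0.0185 0.0333 0 0;0.0182 0.0333 0 0;0 0 -0.03 0;0 0 -0.03 0;0 0 -0.03 0;0 0 -0.025 0;0 0 -0.015 0;0 0 -0.009 0;0 0 0 0")

```text
t: 2.02
eef_pos: [0.4474, -0.1265, 0.042]
tool_rot: [-0.001, 0.997, 0.081, -0.002]
contact_force: [-0.4, 0.7, 0.7]
gripper_width: 0.798
```

Request:
drive_tool(increments="0.0015 0 0.001 0;0 0 0 0;0 0 0 0;0 0 0 0;0 0 0 0", grip=0, squeeze=25)

```text
t: 2.43
eef_pos: [0.4515, -0.1269, 0.0461]
tool_rot: [0.0, 0.997, 0.081, 0.001]
contact_force: [-0.6, 1.3, 6.9]
gripper_width: 0.412
```

Run:
```python
from h import *
o=bot.get_obs();print(o["eef_pos"],o["gripper_width"],o["contact_force"])
s=bot.read_camera("side")[:,:,::-1];t=bot.read_camera("top")[:,:,::-1]
f=lambda im,x,y:cv2.resize(im[y:y+100,x:x+100],None,fx=4,fy=4)
cv2.imwrite("pics/g1.png",np.clip(np.hstack([f(s,240,110),f(t,255,180)])*1.6,0,255).astype(np.uint8))
```

```text
[ 0.45150174 -0.12686998  0.04607812] 0.4119219318819138 [-0.56232798  1.3268835   6.86494305]
```

View pics/g1.png

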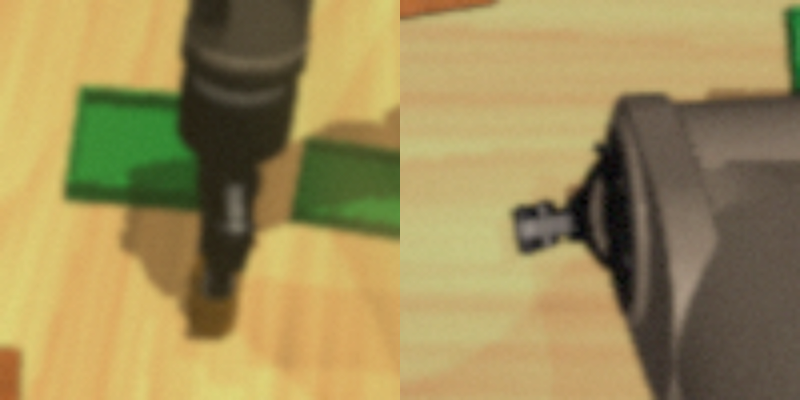

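Ferrule B is gripped: the opening reads 35 mm, and in the side view the jaws are on the upper part of the upright ferrule. I'll carry it to above the pin tip.

Request:
drive_tool(increments="0 0 0.033 0;0 0 0.034 0;0 0 0.034 0;0 0 0.034 0;0.0277 0.0217 0 0;0.0277 0.0217 0 0;0.0277 0.0217 0 0;0.0277 0.0217 0 0;0.0277 0.0217 0 0;0.0277 0.0217 0 0;0 0 0 0;0 0 0 0")

```text
t: 3.53
eef_pos: [0.6171, 0.0056, 0.1797]
tool_rot: [-0.001, 0.997, 0.083, 0.0]
contact_force: [-1.5, -0.4, -2.3]
gripper_width: 0.412
```

```bash
cat > look.py <<'E'
import sys
from h import *
o=bot.get_obs();p=o["eef_pos"];print(o["t"],p.round(4),o["gripper_width"].round(3),o["contact_force"].round(1))
g=p-[0.6395,.0067,.071]  # grasp pt rel foot
th=np.radians(9.4);X=np.array([np.cos(th),np.sin(th),0]);Y=np.array([-X[1],X[0],0])
u=-g@X;h=g[2];s,c=np.sin(np.radians(35)),np.cos(np.radians(35))
print("u %.4f v %.4f h %.4f | along pin %.4f perp %.4f"%(u,g@Y,h,u*s+h*c,u*c-h*s))
im=bot.read_camera("side")[:,:,::-1]
x,y=int(sys.argv[2]),int(sys.argv[3])
cv2.imwrite("pics/%s.png"%sys.argv[1],np.clip(cv2.resize(im[y:y+100,x:x+110],None,fx=6,fy=6,interpolation=cv2.INTER_CUBIC)*1.6,0,255).astype(np.uint8))
E
python3 look.py p1 175 120
```

```text
Traceback (most recent call last):
  File "look.py", line 3, in <module>
    o=bot.get_obs();p=o["eef_pos"];print(o["t"],p.round(4),o["gripper_width"].round(3),o["contact_force"].round(1))
                                                           ^^^^^^^^^^^^^^^^^^^^^^^^
AttributeError: 'float' object has no attribute 'round'
```

```bash
sed -i 's/o\["gripper_width"\].round(3)/round(o["gripper_width"],3)/' look.py
python3 look.py p1 175 120
```

```text
3.5333 [0.6171 0.0056 0.1797] 0.412 [-1.5 -0.4 -2.3]
u 0.0222 v 0.0026 h 0.1087 | along pin 0.1018 perp -0.0441
```

View pics/p1.png

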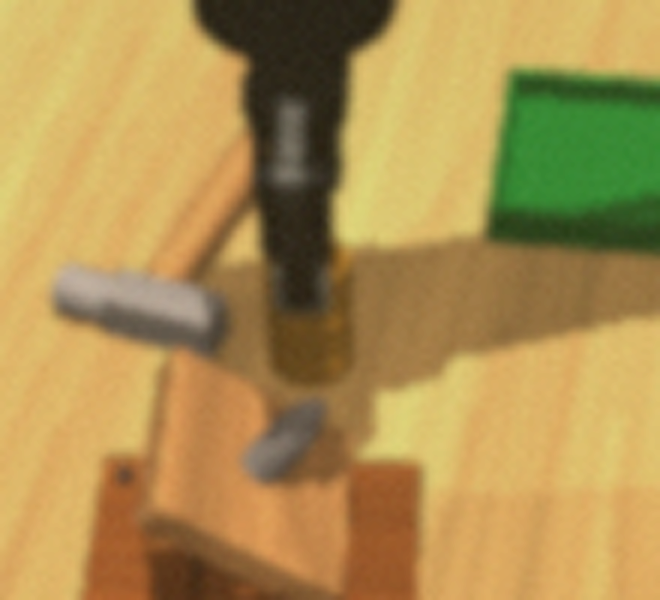

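Run:
```python
from h import *
for z in (.1337,.1767,.1887):
  for dx in(-.018,0,.018): print(z,dx,((proj("side",[.6171+dx,.0056,z])-[175,120])*6).round(0))
```

```text
0.1337 -0.018 [347. 360.]
0.1337 0 [305. 355.]
0.1337 0.018 [263. 349.]
0.1767 -0.018 [346. 281.]
0.1767 0 [302. 276.]
0.1767 0.018 [259. 271.]
0.1887 -0.018 [345. 259.]
0.1887 0 [301. 253.]
0.1887 0.018 [257. 248.]
```

The ferrule hangs upright above the tip. Its centre is about 2.5 mm towards −x of the TCP, so u ≈ 24.7 mm. Descending over the tip.

Request:
drive_tool(increments="0.002 -0.0025 -0.008 0;0 0 -0.01 0;0 0 -0.006 0;0 0 -0.004 0;0 0 -0.003 0;0 0 -0.002 0;0 0 0 0", squeeze=20)

```text
t: 4.17
eef_pos: [0.6181, 0.0008, 0.1462]
tool_rot: [-0.0, 0.997, 0.081, -0.0]
contact_force: [-0.2, 0.3, -1.6]
gripper_width: 0.41
```

```bash
python3 look.py p2 175 120
```

```text
4.1667 [0.6181 0.0008 0.1462] 0.41 [-0.2  0.3 -1.6]
u 0.0221 v -0.0023 h 0.0752 | along pin 0.0743 perp -0.0251
```

View pics/p2.png

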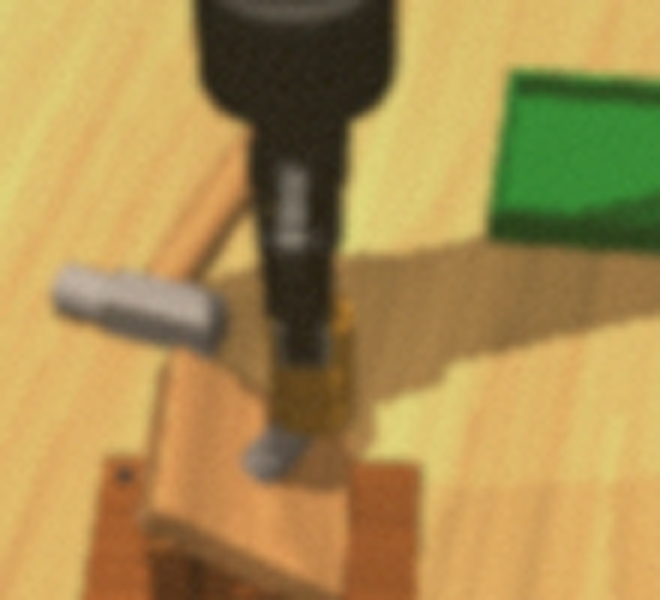

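The tip is inside the mouth with no contact force. Now I'll tilt the ferrule by sweeping the hand towards −x and down in an arc, so the ferrule pivots between the pads.

Request:
drive_tool(increments="-0.004 0 0 0;-0.004 0 -0.001 0;-0.0035 0 -0.0015 0;-0.003 0 -0.002 0;-0.003 -0.0005 -0.003 0;-0.0025 -0.0005 -0.003 0;0 0 0 0")

```text
t: 4.8
eef_pos: [0.5975, 0.0001, 0.1355]
tool_rot: [-0.0, 0.997, 0.081, -0.001]
contact_force: [0.8, 1.5, -0.6]
gripper_width: 0.413
```

```bash
python3 look.py p3 175 120
```

```text
4.8 [5.975e-01 1.000e-04 1.355e-01] 0.413 [ 0.8  1.5 -0.6]
u 0.0425 v 0.0003 h 0.0645 | along pin 0.0772 perp -0.0022
```

View pics/p3.png

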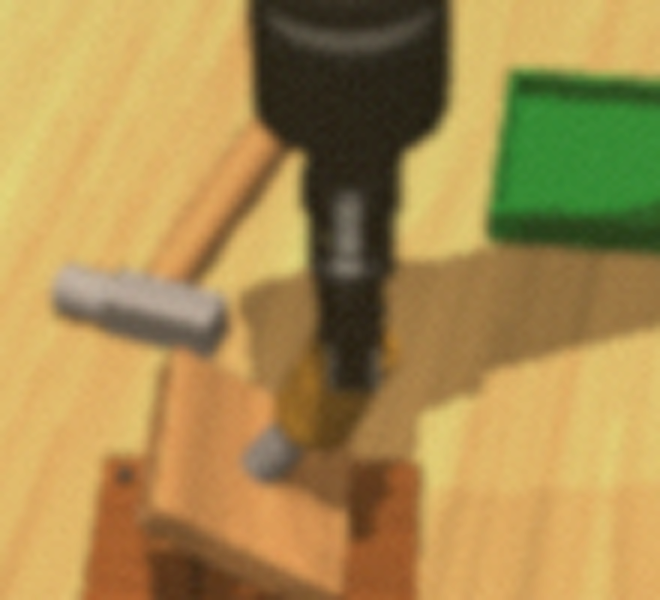

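The ferrule tilted to roughly the pin's lean. Sliding it along the pin now.

Request:
drive_tool(increments="0.0017 0.0003 -0.0025 0;0.0017 0.0003 -0.0025 0;0.0017 0.0003 -0.0025 0;0.0017 0.0003 -0.0025 0;0.0017 0.0003 -0.0025 0;0 0 0 0")

```text
t: 5.35
eef_pos: [0.6073, 0.002, 0.123]
tool_rot: [-0.0, 0.997, 0.082, 0.0]
contact_force: [2.0, 3.0, -1.4]
gripper_width: 0.408
```

```bash
python3 look.py p4 175 120
```

```text
5.35 [0.6073 0.002  0.123 ] 0.408 [ 2.   3.  -1.4]
u 0.0326 v 0.0006 h 0.0520 | along pin 0.0613 perp -0.0031
```

View pics/p4.png

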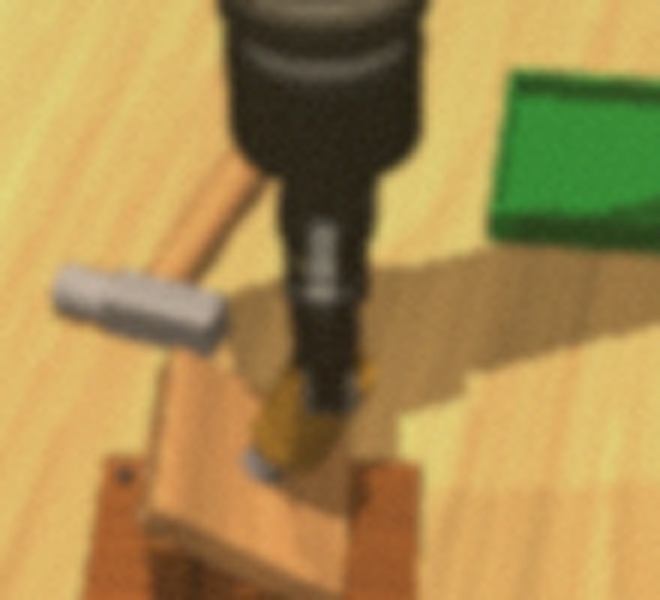

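The rim is already past the 25 mm stop level, so I'll continue to the board.

Request:
drive_tool(increments="0.0017 0.0008 -0.0025 0;0.0017 0.0008 -0.0025 0;0.0017 0.0003 -0.0025 0;0.0017 0.0003 -0.0025 0;0.0017 0.0003 -0.0025 0;0.0011 0.0002 -0.0016 0;0 0 0 0")

```text
t: 5.98
eef_pos: [0.6153, 0.0039, 0.109]
tool_rot: [0.0, 0.997, 0.081, -0.002]
contact_force: [-2.1, 1.5, 3.7]
gripper_width: 0.406
```

```bash
python3 look.py p5 175 120
```

```text
5.9833 [0.6153 0.0039 0.109 ] 0.406 [-2.1  1.5  3.7]
u 0.0244 v 0.0012 h 0.0380 | along pin 0.0451 perp -0.0018
```

View pics/p5.png

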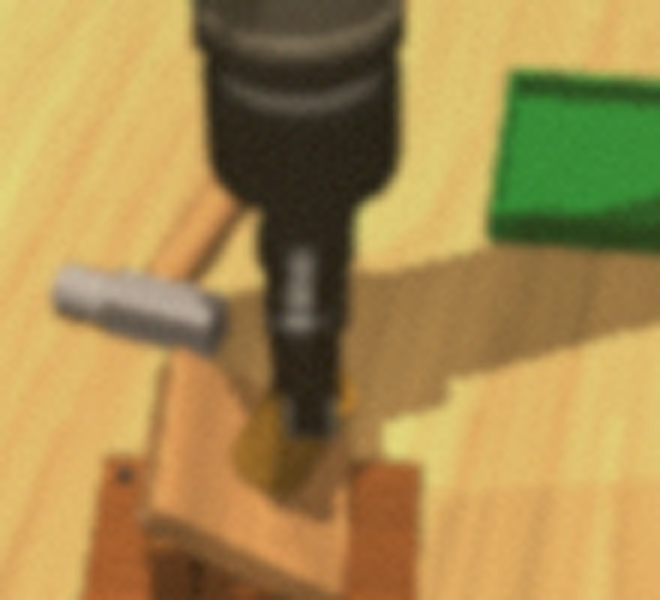

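It is near the board, with the force rising along the pin. One more short push to seat it flat.

Request:
drive_tool(increments="0.0011 0.0002 -0.0016 0;0.0011 0.0002 -0.0016 0;0.0011 0.0002 -0.0016 0;0 0 0 0;0 0 0 0")

```text
t: 6.45
eef_pos: [0.6151, 0.0035, 0.1044]
tool_rot: [0.001, 0.997, 0.081, -0.005]
contact_force: [-14.7, 0.3, 13.9]
gripper_width: 0.411
```

```bash
python3 look.py p6 175 120
```

```text
6.45 [0.6151 0.0035 0.1044] 0.411 [-14.7   0.3  13.9]
u 0.0246 v 0.0009 h 0.0334 | along pin 0.0414 perp 0.0010
```

View pics/p6.png

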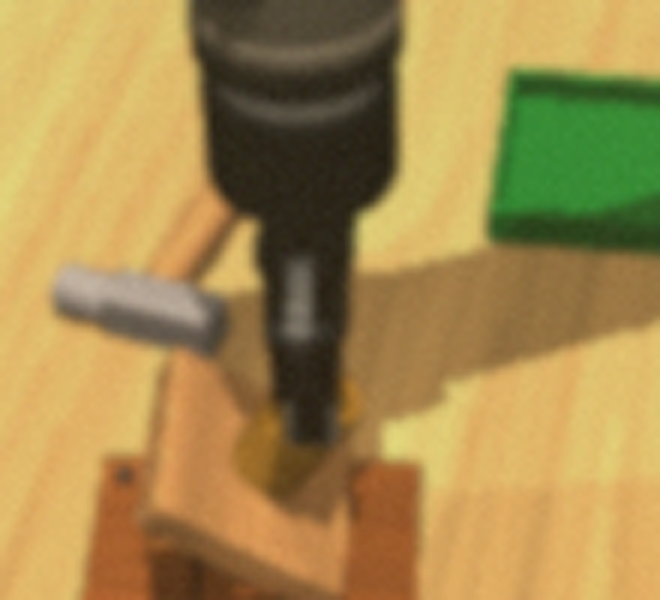

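There is a firm stop of about 20 N with the rim at 0 mm, so it seats on the board. I'll open briefly so it settles freely, check, then re-grip.

Request:
drive_tool(increments="0 0 0 0;0 0 0 0;0 0 0 0", grip=0.6)

```text
t: 6.75
eef_pos: [0.6201, 0.0038, 0.1046]
tool_rot: [0.0, 0.997, 0.081, 0.0]
contact_force: [0.4, 0.1, 0.0]
gripper_width: 0.601
```

```bash
python3 look.py p7 175 120
```

```text
6.75 [0.6201 0.0038 0.1046] 0.601 [0.4 0.1 0. ]
u 0.0196 v 0.0003 h 0.0336 | along pin 0.0388 perp -0.0032
```

View pics/p7.png

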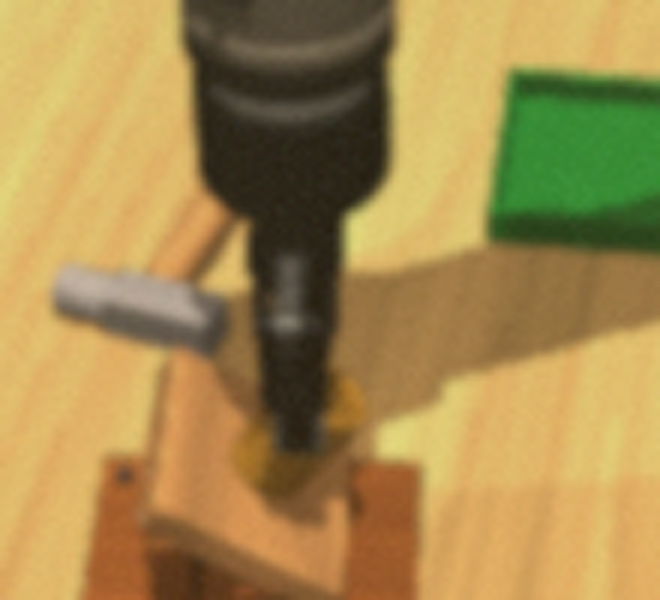

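It sits flat on the board, released and unloaded, so ferrule B fits and goes to green. I'll re-centre, re-grip, and draw it off along the pin.

Request:
drive_tool(increments="-0.0045 -0.001 0.001 0;0 0 0 0;0 0 0 0;0 0 0 0;0 0 0 0", grip=0, squeeze=25)

```text
t: 7.22
eef_pos: [0.615, 0.0035, 0.106]
tool_rot: [0.0, 0.997, 0.081, -0.0]
contact_force: [-3.0, -0.3, 6.3]
gripper_width: 0.406
```

Request:
drive_tool(increments="-0.0017 -0.0003 0.0025 0;-0.0017 -0.0003 0.0025 0;-0.0017 -0.0003 0.0025 0;-0.0017 -0.0003 0.0025 0;-0.0017 -0.0003 0.0025 0;-0.0017 -0.0003 0.0025 0;-0.0017 -0.0003 0.0025 0;-0.0017 -0.0003 0.0025 0;-0.0017 -0.0003 0.0025 0;-0.0017 -0.0003 0.0025 0;-0.0017 -0.0003 0.0025 0;0 0 0 0")

```text
t: 8.22
eef_pos: [0.5964, 0.0003, 0.1338]
tool_rot: [0.0, 0.997, 0.081, 0.0]
contact_force: [-0.1, -0.5, -1.7]
gripper_width: 0.403
```

```bash
python3 look.py p8 175 120
```

```text
8.2167 [5.964e-01 3.000e-04 1.338e-01] 0.403 [-0.1 -0.5 -1.7]
u 0.0435 v 0.0007 h 0.0628 | along pin 0.0764 perp -0.0004
```

View pics/p8.png

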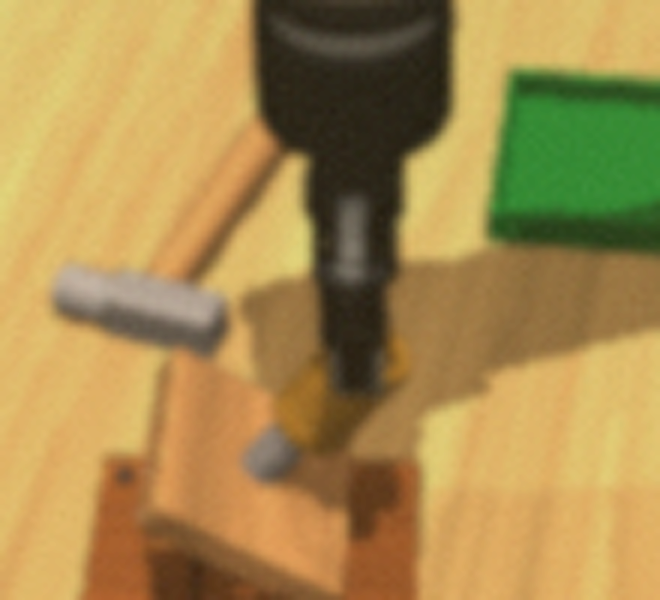

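Drawn up to the taper, with the tip still inside. Reversing the arc to bring the ferrule upright.

Request:
drive_tool(increments="0.003 0.0005 0.0033 0;0.003 0.0005 0.003 0;0.0035 0.0005 0.0022 0;0.004 0.0005 0.0015 0;0.004 0.0005 0.001 0;0.0045 0.0008 0 0;0.0045 0.0007 0 0;0 0 0 0", squeeze=20)

```text
t: 8.93
eef_pos: [0.6237, 0.0046, 0.144]
tool_rot: [-0.0, 0.997, 0.081, -0.0]
contact_force: [-2.2, -1.3, -1.6]
gripper_width: 0.394
```

```bash
python3 look.py p9 175 120
```

```text
8.9333 [0.6237 0.0046 0.144 ] 0.394 [-2.2 -1.3 -1.6]
u 0.0160 v 0.0005 h 0.0730 | along pin 0.0690 perp -0.0288
```

View pics/p9.png

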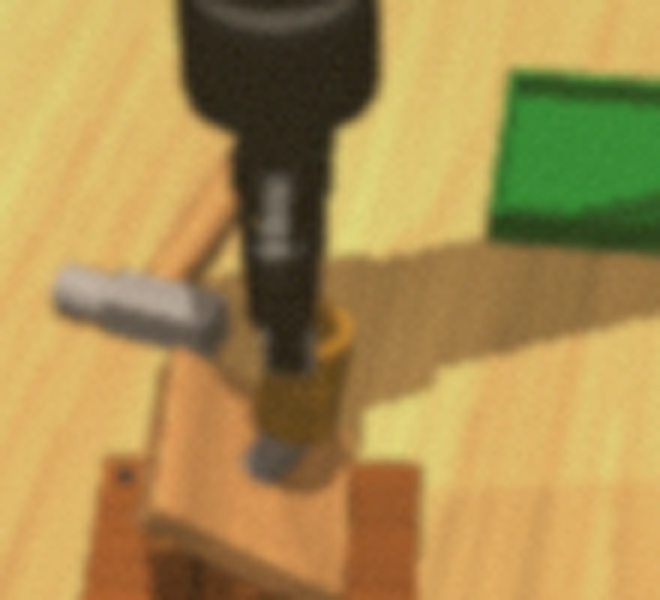

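Nearly upright (about 5–10° of lean), with the ferrule sitting ~6 mm off centre in the pads towards −x. I'll firm up the grip and lift clear.

Request:
drive_tool(increments="0 0 0 0;0 0 0.005 0;0 0 0.01 0;0 0 0.02 0;0 0 0.02 0;0 0 0 0", squeeze=35)

```text
t: 9.48
eef_pos: [0.6265, 0.005, 0.2051]
tool_rot: [-0.0, 0.997, 0.081, 0.005]
contact_force: [0.7, -0.1, -1.2]
gripper_width: 0.384
```

```bash
python3 look.py p10 175 100
```

```text
9.4833 [0.6265 0.005  0.2051] 0.384 [ 0.7 -0.1 -1.2]
u 0.0131 v 0.0004 h 0.1341 | along pin 0.1173 perp -0.0661
```

View pics/p10.png

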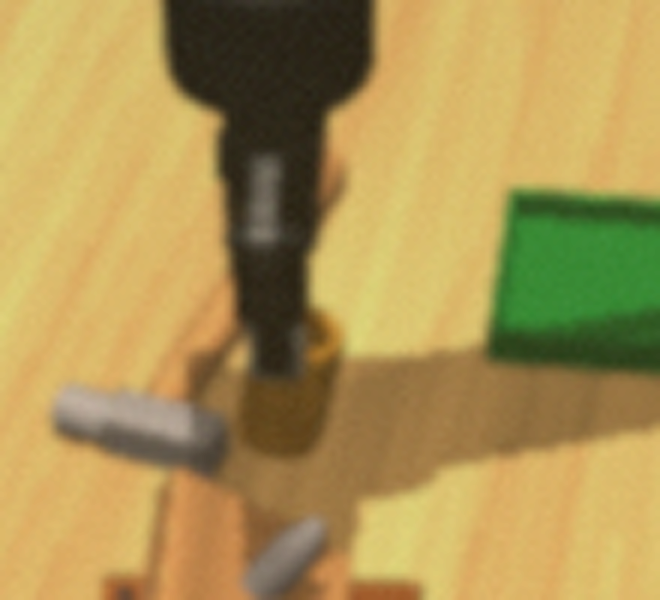

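Request:
drive_tool(increments="-0.0118 -0.0351 0 0;-0.0118 -0.0351 0 0;-0.0118 -0.0351 0 0;-0.0118 -0.0351 0 0;-0.0118 -0.0351 0 0;-0.0118 -0.0351 0 0;-0.0118 -0.0351 0 0;-0.0118 -0.0351 0 0;-0.0118 -0.0351 0 0;0 0 -0.03 0;0 0 -0.035 0;0 0 -0.035 0")

```text
t: 10.53
eef_pos: [0.517, -0.3129, 0.0987]
tool_rot: [0.001, 0.997, 0.08, 0.001]
contact_force: [0.1, 0.1, -2.4]
gripper_width: 0.387
```

Request:
drive_tool(increments="0 0 -0.025 0;0 0 -0.015 0;0 0 0 0")

```text
t: 10.78
eef_pos: [0.5156, -0.3104, 0.0561]
tool_rot: [-0.001, 0.997, 0.082, -0.002]
contact_force: [0.2, 1.2, -1.2]
gripper_width: 0.382
```

```bash
python3 look.py p11 225 75
```

```text
10.7833 [ 0.5156 -0.3104  0.0561] 0.382 [ 0.2  1.2 -1.2]
u 0.1740 v -0.2926 h -0.0149 | along pin 0.0876 perp 0.1511
```

View pics/p11.png

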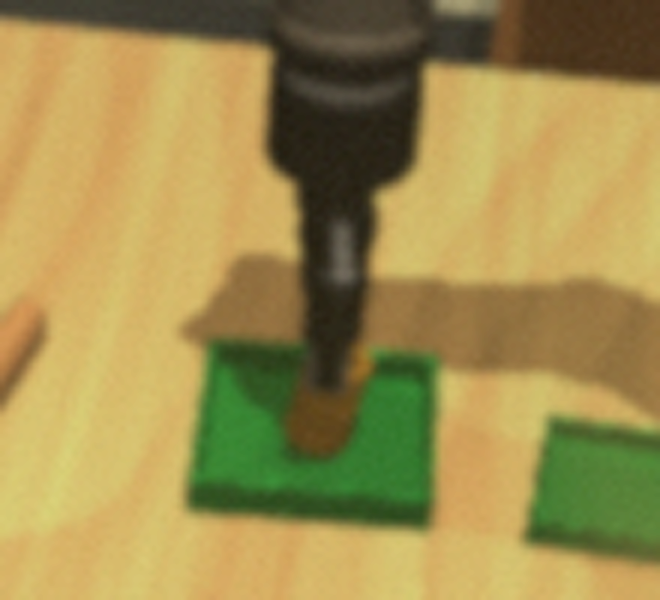

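Inside the tray with a slight lean. Lowering to touch the floor.

Request:
drive_tool(increments="0 0 -0.003 0;0 0 -0.003 0;0 0 -0.003 0;0 0 -0.002 0;0 0 0 0", squeeze=20)

```text
t: 11.25
eef_pos: [0.5221, -0.3121, 0.053]
tool_rot: [0.002, 0.997, 0.082, 0.005]
contact_force: [1.5, 2.3, 20.0]
gripper_width: 0.385
```

```bash
python3 look.py p12 225 75
```

```text
11.25 [ 0.5221 -0.3121  0.053 ] 0.385 [ 1.5  2.3 20. ]
u 0.1679 v -0.2953 h -0.0180 | along pin 0.0815 perp 0.1479
```

View pics/p12.png

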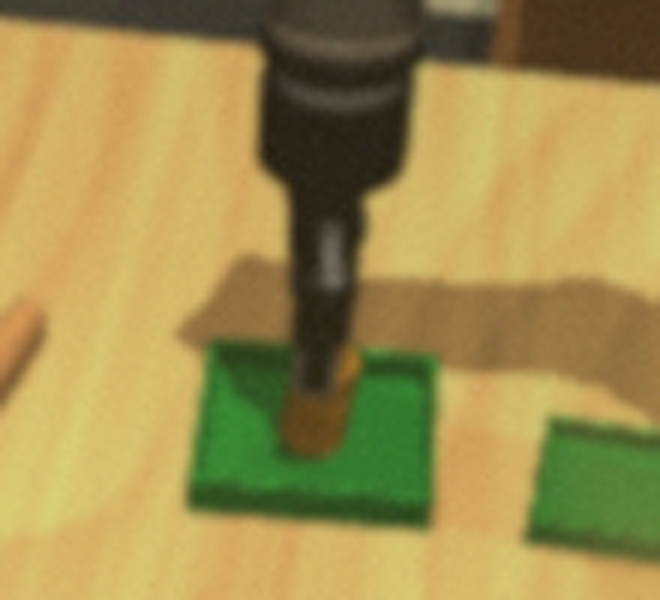

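It's on the floor with 20 N of contact. Easing off, then opening.

Request:
drive_tool(increments="0 0 0.003 0;0 0 0.003 0;0 0 0 0")

```text
t: 11.55
eef_pos: [0.5172, -0.3119, 0.0554]
tool_rot: [0.001, 0.997, 0.081, 0.001]
contact_force: [0.0, 0.4, -1.6]
gripper_width: 0.387
```

Request:
drive_tool(increments="0 0 0 0;0 0 0 0;0 0 0 0;0 0 0 0", grip=0.65)

```text
t: 11.88
eef_pos: [0.5168, -0.3115, 0.0541]
tool_rot: [-0.0, 0.997, 0.081, -0.0]
contact_force: [-0.7, 0.1, 0.1]
gripper_width: 0.649
```

Request:
drive_tool(increments="0 0 0.01 0;0 0 0.03 0;0 0 0.04 0;0 0 0.04 0;0.01 0.02 0.02 0;0.01 0.035 0 0;0.01 0.035 0 0;-0.005 0.04 0 0")

```text
t: 12.55
eef_pos: [0.5444, -0.1808, 0.196]
tool_rot: [0.0, 0.997, 0.081, 0.002]
contact_force: [1.0, 0.6, -0.0]
gripper_width: 0.652
```

```bash
python3 look.py p13 225 75
```

```text
12.55 [ 0.5444 -0.1808  0.196 ] 0.652 [ 1.   0.6 -0. ]
u 0.1244 v -0.1694 h 0.1250 | along pin 0.1737 perp 0.0302
```

View pics/p13.png

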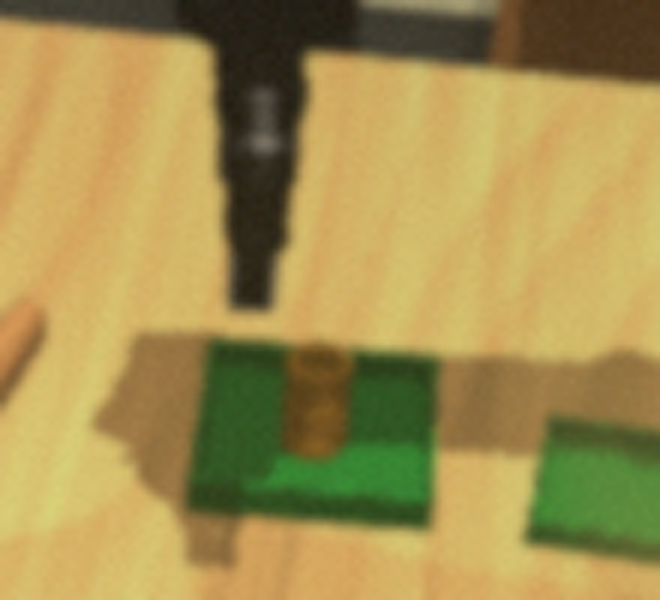

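Ferrule B stands upright in the green tray. Now to ferrule A.

Request:
drive_tool(increments="-0.0119 0.0368 0 0;-0.0119 0.0368 0 0;-0.0119 0.0368 0 0;-0.0119 0.0368 0 0;-0.0119 0.0368 0 0;-0.0119 0.0368 0 0;-0.0119 0.0368 0 0;-0.0119 0.0368 0 0;0 0 -0.03 0;0 0 -0.035 0;0 0 -0.03 0;0 0 0 0", grip=0.8)

```text
t: 13.6
eef_pos: [0.4432, 0.1117, 0.0955]
tool_rot: [0.001, 0.997, 0.082, -0.004]
contact_force: [-0.4, -0.5, 0.4]
gripper_width: 0.803
```

Request:
drive_tool(increments="0.0045 0.0005 -0.01 0;0 0 -0.02 0;0 0 -0.015 0;0 0 -0.008 0;0 0 0 0;0 0 0 0")

```text
t: 14.1
eef_pos: [0.4521, 0.1136, 0.0473]
tool_rot: [-0.0, 0.997, 0.081, 0.001]
contact_force: [0.3, 0.9, 0.0]
gripper_width: 0.799
```

```bash
python3 look.py p14 230 170; python3 -c "
from h import *
t=bot.read_camera('top')[:,:,::-1];cv2.imwrite('pics/p14t.png',t)"
```

```text
14.1 [0.4521 0.1136 0.0473] 0.799 [0.3 0.9 0. ]
u 0.1674 v 0.1360 h -0.0237 | along pin 0.0766 perp 0.1507
```

View pics/p14.png

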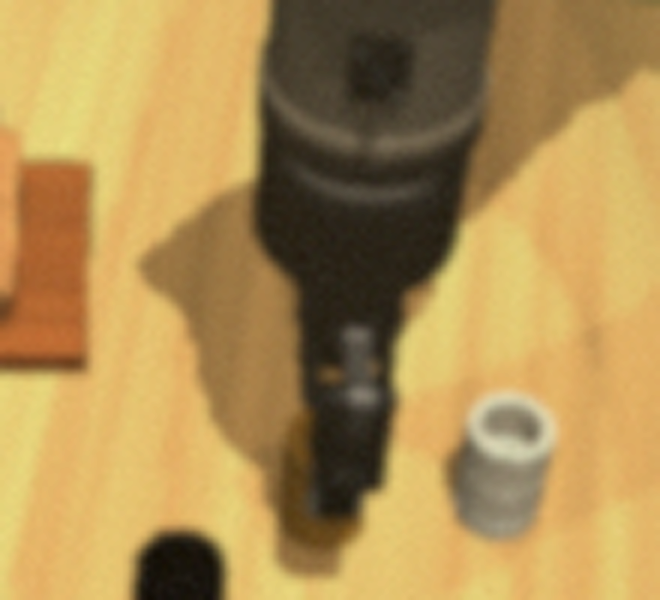

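Request:
drive_tool(increments="-0.002 0 -0.004 0;0 0 0 0;0 0 0 0;0 0 0 0;0 0 0 0;0 0 0 0", grip=0, squeeze=25)

```text
t: 14.7
eef_pos: [0.4494, 0.1134, 0.0426]
tool_rot: [0.0, 0.997, 0.081, 0.0]
contact_force: [-1.5, -0.2, 6.6]
gripper_width: 0.395
```

Request:
drive_tool(increments="0 0 0.033 0;0 0 0.034 0;0 0 0.034 0;0 0 0.034 0;0 0 0 0;0 0 0 0")

```text
t: 15.2
eef_pos: [0.4503, 0.1135, 0.1786]
tool_rot: [-0.0, 0.997, 0.081, 0.002]
contact_force: [-0.4, -0.0, -3.4]
gripper_width: 0.398
```

Request:
drive_tool(increments="0.0277 -0.0184 0 0;0.0277 -0.0184 0 0;0.0277 -0.0184 0 0;0.0277 -0.0184 0 0;0.0277 -0.0184 0 0;0.0277 -0.0184 0 0;0 0 0 0;0 0 0 0")

```text
t: 15.87
eef_pos: [0.615, 0.001, 0.1741]
tool_rot: [0.0, 0.997, 0.08, -0.002]
contact_force: [-0.4, 0.5, -2.6]
gripper_width: 0.395
```

```bash
python3 look.py p15 175 120;  python3 - <<'E'
from h import *
p=bot.get_obs()["eef_pos"]
for dx in(-.018,0,.018): print(dx,((proj("side",p+[dx,0,-.0426])-[175,120])*6).round(0))
E
```

```text
15.8667 [0.615  0.001  0.1741] 0.395 [-0.4  0.5 -2.6]
u 0.0251 v -0.0016 h 0.1031 | along pin 0.0988 perp -0.0386
-0.018 [356. 360.]
0 [314. 354.]
0.018 [272. 349.]
```

View pics/p15.png

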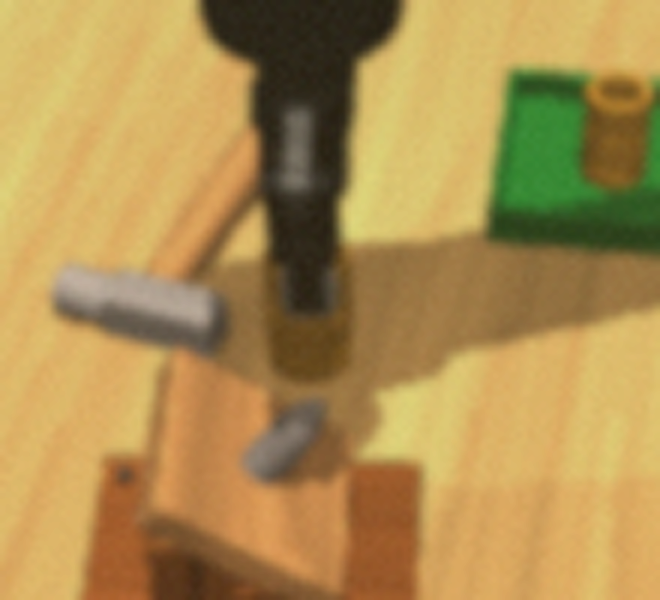

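Ferrule A is upright and centred in the pads (within ~1.5 mm), above the tip. Descending.

Request:
drive_tool(increments="0.001 0.0015 -0.008 0;0 0 -0.01 0;0 0 -0.006 0;0 0 -0.004 0;0 0 -0.003 0;0 0 0 0", squeeze=20)

```text
t: 16.42
eef_pos: [0.6158, 0.0046, 0.1454]
tool_rot: [0.0, 0.997, 0.081, -0.001]
contact_force: [0.2, 0.2, -1.4]
gripper_width: 0.393
```

```bash
python3 look.py p16 175 120
```

```text
16.4167 [0.6158 0.0046 0.1454] 0.393 [ 0.2  0.2 -1.4]
u 0.0238 v 0.0018 h 0.0744 | along pin 0.0746 perp -0.0232
```

View pics/p16.png

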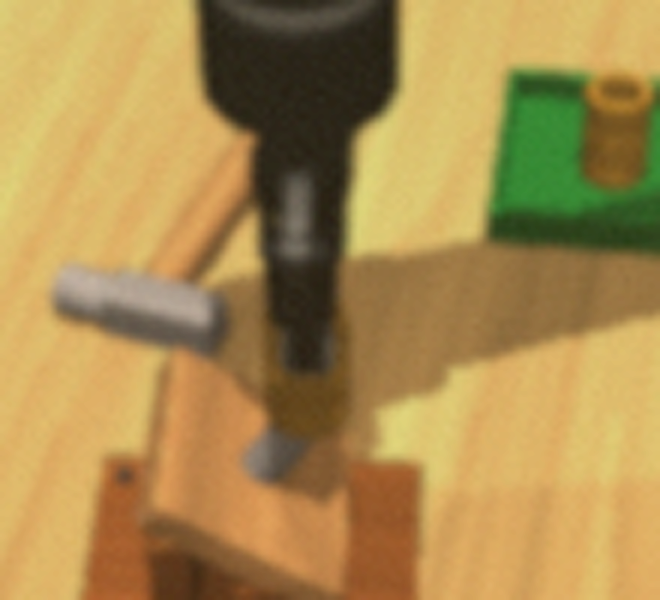

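Request:
drive_tool(increments="-0.003 -0.001 -0.0025 0;-0.0035 -0.001 -0.001 0;-0.0035 -0.001 -0.0015 0;-0.0033 -0.001 -0.0025 0;-0.003 -0.0005 -0.0035 0;-0.0027 -0.0005 -0.0034 0;0 0 0 0")

```text
t: 17.05
eef_pos: [0.5967, -0.0006, 0.1314]
tool_rot: [-0.0, 0.997, 0.081, -0.0]
contact_force: [2.7, 1.1, 1.3]
gripper_width: 0.395
```

```bash
python3 look.py p17 175 120
```

```text
17.05 [ 0.5967 -0.0006  0.1314] 0.395 [2.7 1.1 1.3]
u 0.0434 v -0.0002 h 0.0604 | along pin 0.0743 perp 0.0009
```

View pics/p17.png

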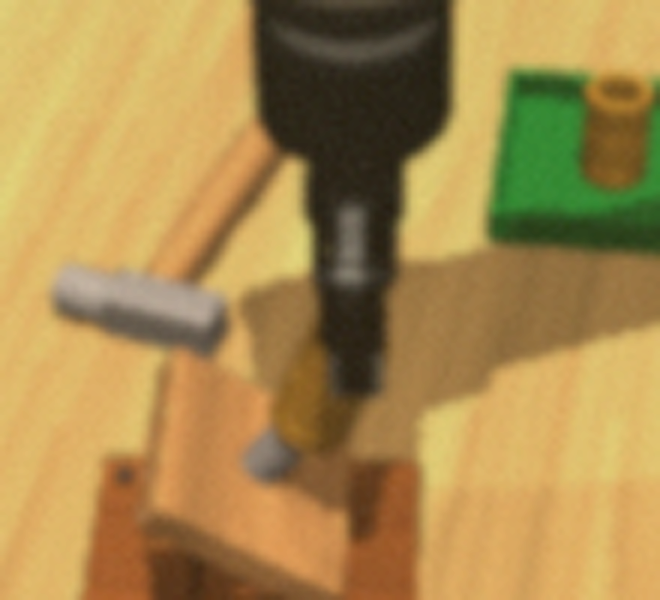

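Tilted onto the pin. Sliding down.

Request:
drive_tool(increments="0.0017 0.0005 -0.0025 0;0.0017 0.0005 -0.0025 0;0.0017 0.0005 -0.0025 0;0.0017 0.0003 -0.0025 0;0.0017 0.0003 -0.0025 0;0 0 0 0")

```text
t: 17.6
eef_pos: [0.6041, 0.002, 0.1211]
tool_rot: [0.0, 0.997, 0.081, -0.002]
contact_force: [-11.4, 0.6, 25.0]
gripper_width: 0.397
```

```bash
python3 look.py p18 175 120
```

```text
17.6 [0.6041 0.002  0.1211] 0.397 [-11.4   0.6  25. ]
u 0.0357 v 0.0011 h 0.0501 | along pin 0.0615 perp 0.0005
```

View pics/p18.png

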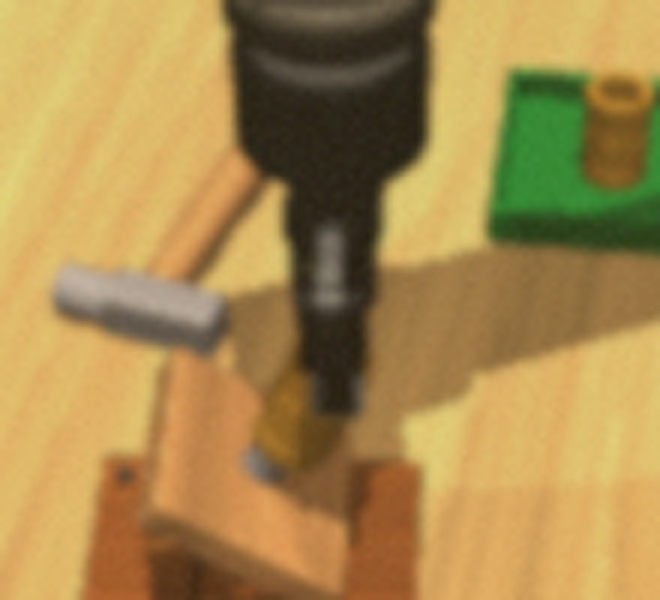

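Firm resistance of 27 N with the rim ~22–25 mm from the board. To rule out a misalignment jam I'll ease off, let it settle freely, re-grip, and try again.

Request:
drive_tool(increments="-0.0011 -0.0002 0.0016 0;-0.0006 -0.0001 0.0008 0;0 0 0 0")

```text
t: 17.9
eef_pos: [0.6037, 0.0018, 0.1214]
tool_rot: [-0.0, 0.997, 0.082, -0.001]
contact_force: [-1.5, 3.6, 3.3]
gripper_width: 0.395
```

Request:
drive_tool(increments="0 0 0 0;0 0 0 0;0 0 0 0;0 0 0 0", grip=0.6)

```text
t: 18.23
eef_pos: [0.6039, 0.0005, 0.1213]
tool_rot: [0.0, 0.997, 0.081, -0.001]
contact_force: [0.1, 0.3, -0.5]
gripper_width: 0.597
```

```bash
python3 look.py p19 175 120
```

```text
18.2333 [6.039e-01 5.000e-04 1.213e-01] 0.597 [ 0.1  0.3 -0.5]
u 0.0361 v -0.0003 h 0.0503 | along pin 0.0619 perp 0.0007
```

View pics/p19.png

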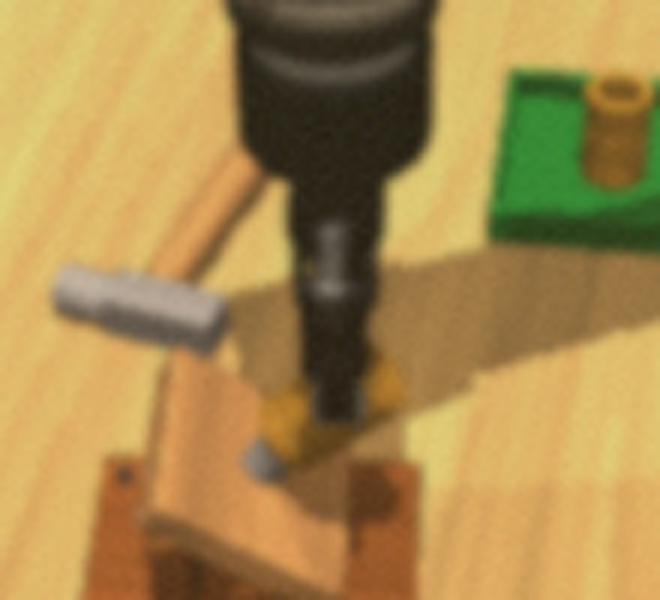

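Released, the ferrule stays on the taper well short of the board, but it droops past the pin's lean. I'll measure its axis in the pin's plane to re-grip it properly.

Run:
```python
from h import *
th=np.radians(9.4);X=np.array([np.cos(th),np.sin(th),0]);Y=np.array([-X[1],X[0],0]);F=np.array([.6395,.0067,.068])
im=bot.read_camera("side")[:,:,::-1];h=cv2.cvtColor(im,cv2.COLOR_BGR2HSV)
cv2.imwrite("pics/p20.png",np.clip(cv2.resize(im[165:215,205:255],None,fx=12,fy=12,interpolation=cv2.INTER_CUBIC)*1.8,0,255).astype(np.uint8))
for n,px in(("rimtop",(258,400)),("rimbot",(300,475)),("rimc",(280,440)),("farbot",(400,400)),("fartop",(375,352))):
    o,d=ray("side",px[0]/6+175,px[1]/6+120);p=o+d*(((F-o)@Y+ .0)/(d@Y))
    print(n,"u %.4f h %.4f"%(-(p-F)@X,p[2]-F[2]))
```

```text
rimtop u 0.0013 h 0.0368
rimbot u 0.0180 h -0.0083
rimc u 0.0099 h 0.0131
farbot u 0.0619 h 0.0381
fartop u 0.0514 h 0.0655
```

View pics/p20.png

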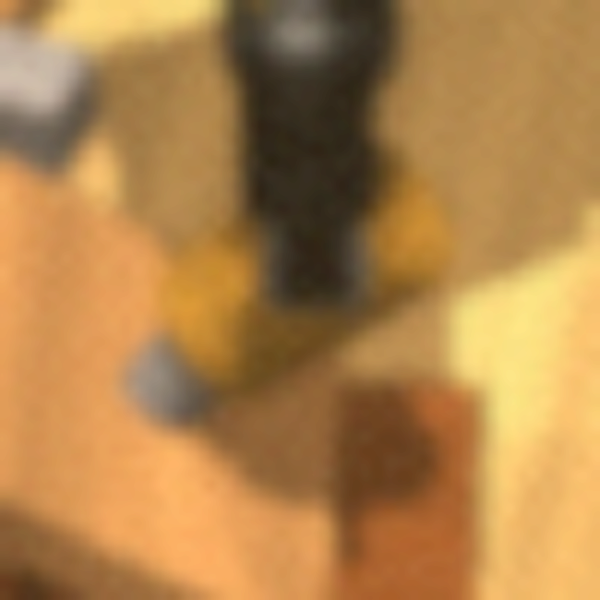

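The ferrule's axis leans ~54°, with its rim ~16–20 mm up the pin. The grip line is ~15 mm below the current grasp point. Lowering, gripping, and bringing it back to the pin's lean.

Request:
drive_tool(increments="-0.001 0.0005 -0.005 0;0 0 -0.005 0;0 0 -0.004 0;0 0 0 0")

```text
t: 18.67
eef_pos: [0.6024, 0.0017, 0.1065]
tool_rot: [-0.0, 0.997, 0.081, -0.001]
contact_force: [-0.6, -0.5, 0.7]
gripper_width: 0.598
```

Request:
drive_tool(increments="0 0 0 0;0 0 0 0;0 0 0 0;0 0 0 0;0 0 0 0", grip=0, squeeze=25)

```text
t: 19.08
eef_pos: [0.6031, 0.002, 0.1077]
tool_rot: [-0.0, 0.997, 0.081, -0.0]
contact_force: [-0.3, 1.0, -3.3]
gripper_width: 0.397
```

```bash
python3 look.py p21 175 120
```

```text
19.0833 [0.6031 0.002  0.1077] 0.397 [-0.3  1.  -3.3]
u 0.0367 v 0.0013 h 0.0367 | along pin 0.0511 perp 0.0090
```

View pics/p21.png

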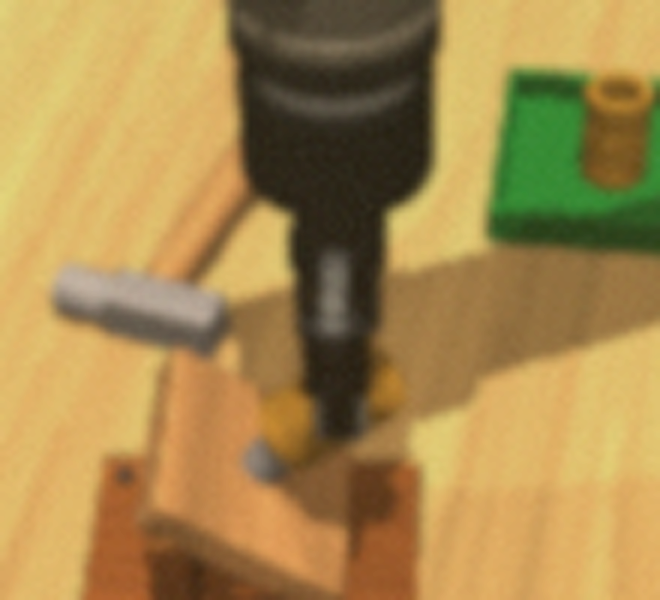

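Request:
drive_tool(increments="0.0015 0.0002 0.002 0;0.0018 0.0002 0.0018 0;0.0018 0.0003 0.0018 0;0.0019 0.0003 0.0017 0;0 0 0 0", squeeze=22)

```text
t: 19.55
eef_pos: [0.607, 0.0025, 0.1136]
tool_rot: [0.0, 0.997, 0.081, -0.004]
contact_force: [-6.2, 0.3, -3.8]
gripper_width: 0.397
```

```bash
python3 look.py p22 175 120
```

```text
19.55 [0.607  0.0025 0.1136] 0.397 [-6.2  0.3 -3.8]
u 0.0327 v 0.0012 h 0.0426 | along pin 0.0537 perp 0.0024
```

View pics/p22.png

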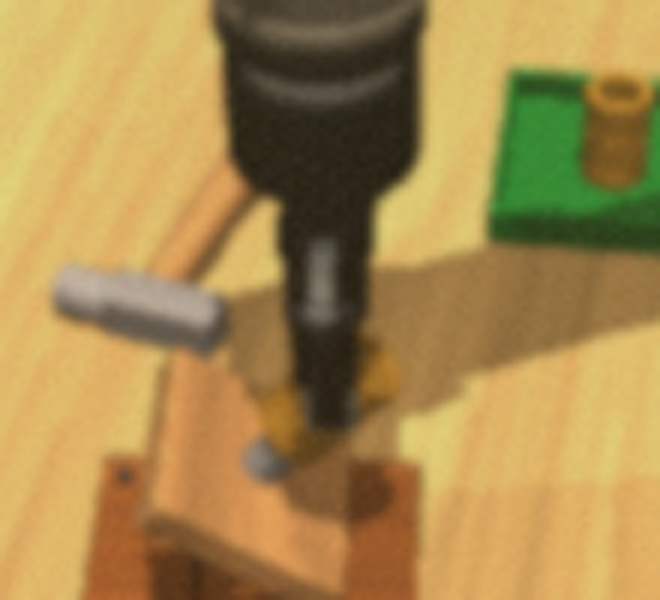

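Lean is now ~42°. A bit more, then push along the pin.

Request:
drive_tool(increments="0.002 0.0003 0.0013 0;0.002 0.0003 0.0013 0;0.001 0 0.0008 0;0 0 0 0")

```text
t: 19.93
eef_pos: [0.6116, 0.0033, 0.1167]
tool_rot: [0.0, 0.997, 0.081, -0.004]
contact_force: [-7.7, 1.0, -5.2]
gripper_width: 0.401
```

Request:
drive_tool(increments="0.0011 0.0002 -0.0016 0;0.0011 0.0002 -0.0016 0;0.0011 0.0002 -0.0016 0;0.0011 0.0002 -0.0016 0;0.0011 0.0002 -0.0016 0;0 0 0 0")

```text
t: 20.43
eef_pos: [0.6166, 0.0045, 0.1109]
tool_rot: [0.0, 0.997, 0.081, -0.005]
contact_force: [-15.7, 1.2, 14.3]
gripper_width: 0.394
```

```bash
python3 look.py p23 175 120
```

```text
20.4333 [0.6166 0.0045 0.1109] 0.394 [-15.7   1.2  14.3]
u 0.0230 v 0.0016 h 0.0399 | along pin 0.0459 perp -0.0041
```

View pics/p23.png

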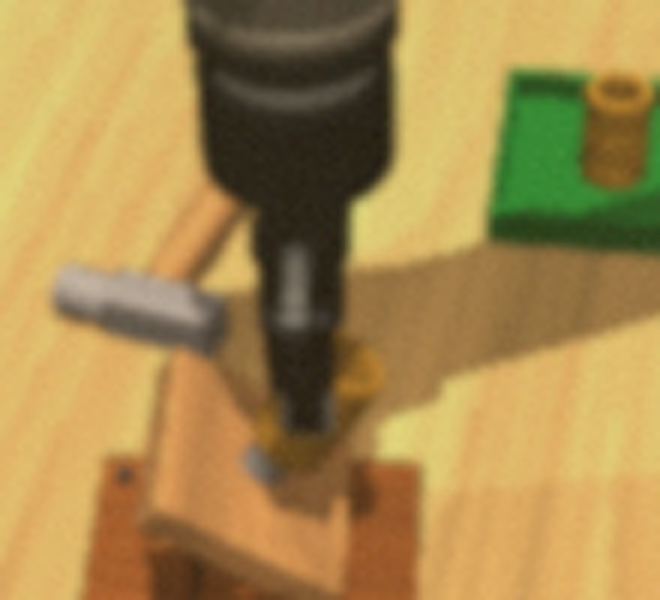

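It's aligned with the pin (~33–35° lean) and pushed with 21 N. It still stops with ~23 mm of pin showing, so ferrule A stops short and goes to red. Drawing it off.

Request:
drive_tool(increments="-0.0016 -0.0003 0.0023 0;-0.0016 -0.0003 0.0023 0;-0.0016 -0.0003 0.0023 0;-0.0016 -0.0003 0.0023 0;-0.0016 -0.0003 0.0023 0;0 0 0 0", squeeze=25)

```text
t: 20.98
eef_pos: [0.6123, 0.0027, 0.1225]
tool_rot: [0.0, 0.997, 0.081, -0.0]
contact_force: [-5.6, 1.3, -1.2]
gripper_width: 0.396
```

```bash
python3 look.py p24 175 120
```

```text
20.9833 [0.6123 0.0027 0.1225] 0.396 [-5.6  1.3 -1.2]
u 0.0275 v 0.0005 h 0.0515 | along pin 0.0580 perp -0.0070
```

View pics/p24.png

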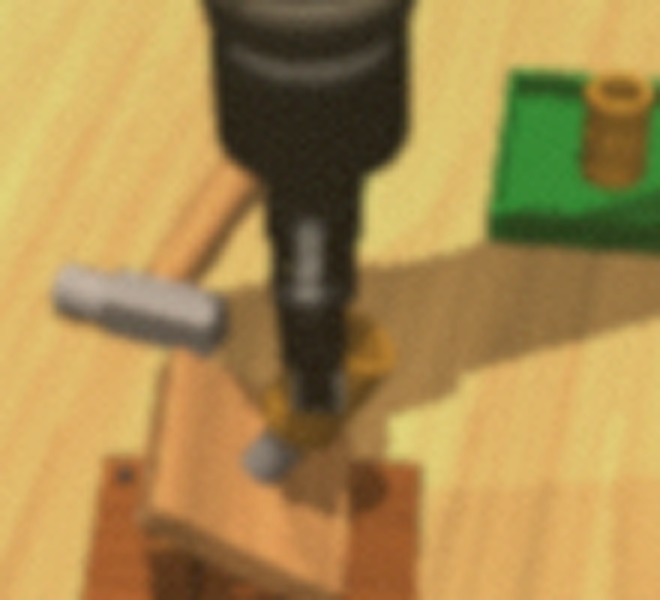

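Request:
drive_tool(increments="0.0025 0.0004 0.0014 0;0.0025 0.0004 0.0012 0;0.0025 0.0004 0.0008 0;0.0025 0.0004 0.0005 0;0.0025 0.0004 0 0;0.0025 0.0004 0 0;0 0 0 0", squeeze=22)

```text
t: 21.62
eef_pos: [0.6262, 0.0047, 0.1251]
tool_rot: [0.0, 0.997, 0.081, -0.002]
contact_force: [-6.8, 0.3, -3.8]
gripper_width: 0.4
```

```bash
python3 look.py p25 175 120
```

```text
21.6167 [0.6262 0.0047 0.1251] 0.4 [-6.8  0.3 -3.8]
u 0.0135 v 0.0003 h 0.0541 | along pin 0.0520 perp -0.0200
```

View pics/p25.png

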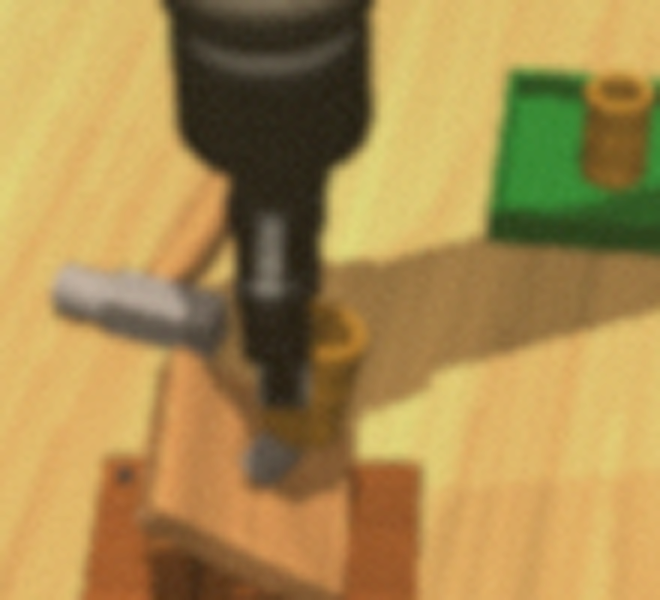

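About 12–15° of lean remains, and the pads hold it off centre. That's enough, since pressing on the tray floor will right it. Lifting with a firmer grip.

Request:
drive_tool(increments="0 0 0 0;0 0 0.004 0;0 0 0.008 0;0 0 0.015 0;0 0 0.02 0;0 0 0.03 0;0 0 0 0", squeeze=40)

```text
t: 22.25
eef_pos: [0.6332, 0.0057, 0.2109]
tool_rot: [0.0, 0.997, 0.081, 0.007]
contact_force: [1.4, 0.4, -1.1]
gripper_width: 0.389
```

```bash
python3 look.py p26 175 90
```

```text
22.25 [0.6332 0.0057 0.2109] 0.389 [ 1.4  0.4 -1.1]
u 0.0064 v 0.0001 h 0.1399 | along pin 0.1182 perp -0.0750
```

View pics/p26.png

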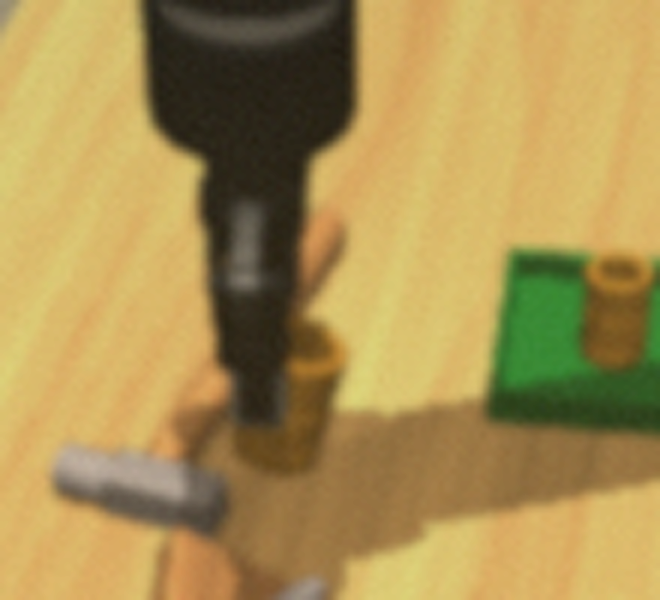

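Request:
drive_tool(increments="-0.0144 0.0366 0 0;-0.0144 0.0366 0 0;-0.0144 0.0366 0 0;-0.0144 0.0366 0 0;-0.0144 0.0366 0 0;-0.0144 0.0366 0 0;-0.0144 0.0366 0 0;-0.0144 0.0366 0 0;-0.0144 0.0366 0 0;0 0 -0.03 0;0 0 -0.04 0;0 0 -0.035 0")

```text
t: 23.3
eef_pos: [0.4987, 0.3363, 0.0972]
tool_rot: [-0.001, 0.997, 0.082, 0.002]
contact_force: [0.9, -1.3, -2.8]
gripper_width: 0.389
```

Request:
drive_tool(increments="0 0 -0.02 0;0 0 -0.01 0;0 0 0 0")

```text
t: 23.55
eef_pos: [0.4974, 0.3339, 0.0657]
tool_rot: [0.001, 0.997, 0.081, -0.001]
contact_force: [-1.1, -0.1, -2.3]
gripper_width: 0.391
```

```bash
python3 look.py p27 200 265
```

```text
23.55 [0.4974 0.3339 0.0657] 0.391 [-1.1 -0.1 -2.3]
u 0.0867 v 0.3460 h -0.0053 | along pin 0.0454 perp 0.0741
```

View pics/p27.png

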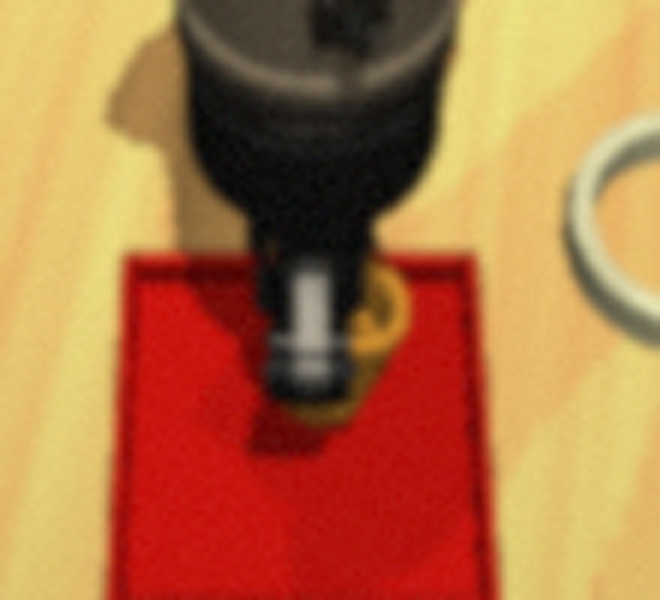

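Over the red tray. Lowering until contact.

Request:
drive_tool(increments="0 0 -0.004 0;0 0 -0.004 0;0 0 -0.004 0;0 0 -0.003 0;0 0 0 0")

```text
t: 24.02
eef_pos: [0.498, 0.3345, 0.0527]
tool_rot: [0.0, 0.997, 0.081, -0.0]
contact_force: [-0.0, -0.5, -2.0]
gripper_width: 0.389
```

Request:
drive_tool(increments="0 0 -0.003 0;0 0 -0.003 0;0 0 -0.003 0;0 0 0 0")

```text
t: 24.35
eef_pos: [0.4978, 0.3344, 0.0432]
tool_rot: [0.0, 0.997, 0.081, -0.0]
contact_force: [-0.2, 0.4, -1.6]
gripper_width: 0.389
```

```bash
python3 look.py p28 200 265
```

```text
24.35 [0.4978 0.3344 0.0432] 0.389 [-0.2  0.4 -1.6]
u 0.0863 v 0.3464 h -0.0278 | along pin 0.0267 perp 0.0867
```

View pics/p28.png

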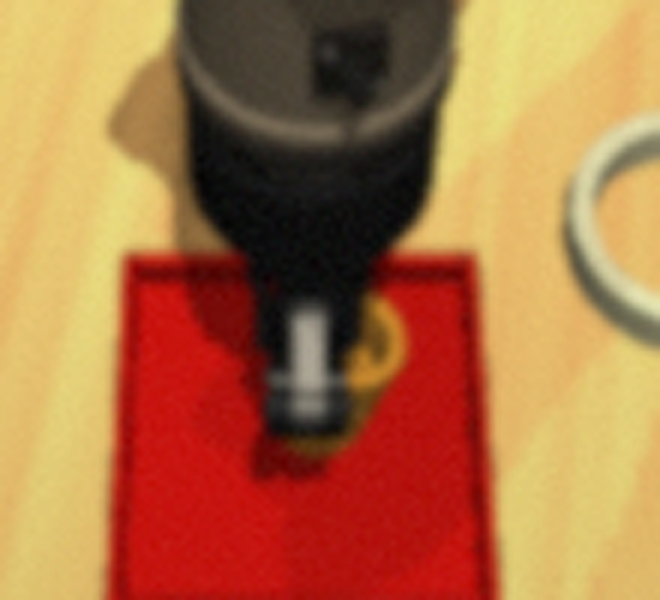

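Request:
drive_tool(increments="0 0 -0.003 0;0 0 -0.003 0;0 0 -0.002 0;0 0 0 0", squeeze=22)

```text
t: 24.73
eef_pos: [0.4995, 0.3353, 0.038]
tool_rot: [-0.0, 0.997, 0.081, 0.001]
contact_force: [-1.3, -3.4, 15.3]
gripper_width: 0.39
```

Request:
drive_tool(increments="0.001 0 -0.002 0;0.001 0 0 0;0 0 0 0")

```text
t: 24.98
eef_pos: [0.5021, 0.3359, 0.0366]
tool_rot: [-0.001, 0.997, 0.081, 0.002]
contact_force: [-1.0, -1.0, 17.7]
gripper_width: 0.391
```

```bash
python3 look.py p29 200 265
```

```text
24.9833 [0.5021 0.3359 0.0366] 0.391 [-1.  -1.  17.7]
u 0.0818 v 0.3472 h -0.0344 | along pin 0.0188 perp 0.0867
```

View pics/p29.png

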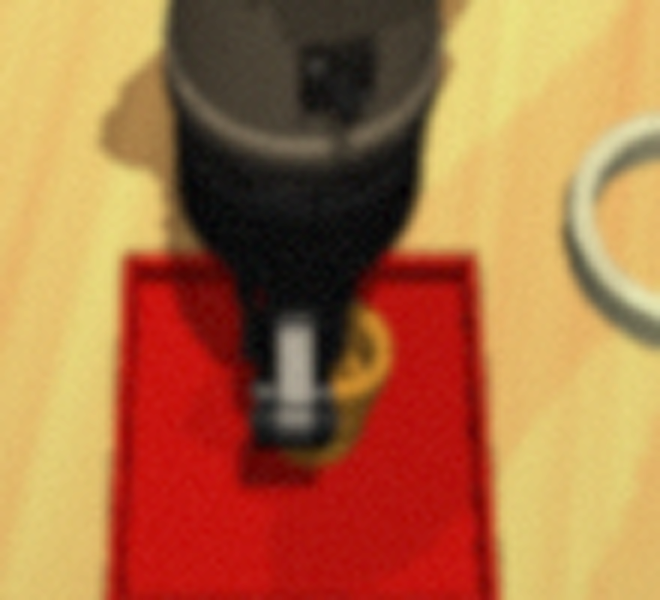

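Still leaning some 10–15°, with the rim edge planted. Nudging +x to rotate it upright.

Request:
drive_tool(increments="0.003 0.0003 0 0;0.003 0.0003 0 0;0.002 0.0003 0 0;0 0 0 0")

```text
t: 25.37
eef_pos: [0.5071, 0.3365, 0.0347]
tool_rot: [-0.0, 0.997, 0.082, -0.001]
contact_force: [-4.6, 0.1, 8.2]
gripper_width: 0.389
```

```bash
python3 look.py p30 200 265
```

```text
25.3667 [0.5071 0.3365 0.0347] 0.389 [-4.6  0.1  8.2]
u 0.0768 v 0.3470 h -0.0363 | along pin 0.0143 perp 0.0837
```

View pics/p30.png

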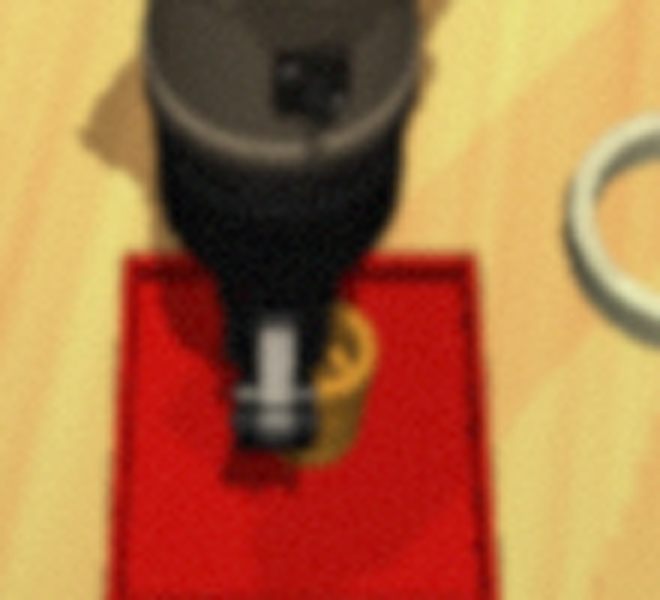

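Nearly upright now. Easing off and releasing.

Request:
drive_tool(increments="0 0 0.002 0;0 0 0 0")

```text
t: 25.58
eef_pos: [0.5082, 0.3359, 0.0362]
tool_rot: [-0.0, 0.997, 0.081, 0.0]
contact_force: [0.4, -0.3, -1.3]
gripper_width: 0.394
```

Request:
drive_tool(increments="0 0 0 0;0 0 0 0;0 0 0 0;0 0 0 0", grip=0.65)

```text
t: 25.92
eef_pos: [0.5083, 0.3355, 0.0359]
tool_rot: [-0.0, 0.997, 0.081, 0.0]
contact_force: [0.1, 0.9, 0.1]
gripper_width: 0.651
```

```bash
python3 look.py p31 200 265
```

```text
25.9167 [0.5083 0.3355 0.0359] 0.651 [0.1 0.9 0.1]
u 0.0757 v 0.3458 h -0.0351 | along pin 0.0147 perp 0.0822
```

View pics/p31.png

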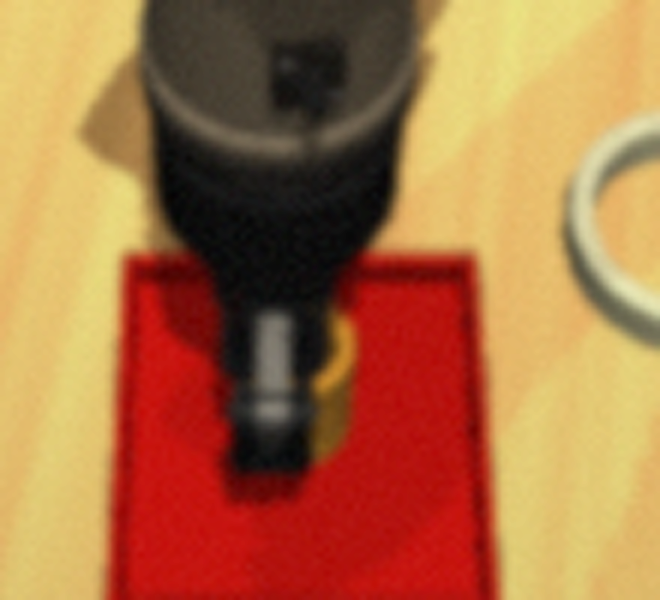

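Released, and it stands upright. Retreating straight up and away, then a final check.

Request:
drive_tool(increments="0 0 0.01 0;0 0 0.03 0;0 0 0.04 0;0 0 0.04 0;0 0 0.04 0;-0.015 -0.03 0 0;-0.015 -0.03 0 0;-0.015 -0.03 0 0;-0.01 -0.03 0 0;0 0 0 0")

```text
t: 26.8
eef_pos: [0.4514, 0.2091, 0.196]
tool_rot: [0.003, 0.997, 0.079, -0.001]
contact_force: [-0.2, -0.6, -1.3]
gripper_width: 0.654
```

Run:
```python
from h import *
s=bot.read_camera("side")[:,:,::-1];t=bot.read_camera("top")[:,:,::-1]
cv2.imwrite("pics/fs.png",np.clip(s*1.4,0,255).astype(np.uint8));cv2.imwrite("pics/ft.png",np.clip(t*1.4,0,255).astype(np.uint8))
a=cv2.imread("pics/side0.png");print(bot.get_obs()["t"])
```

```text
26.9
```

View pics/fs.png

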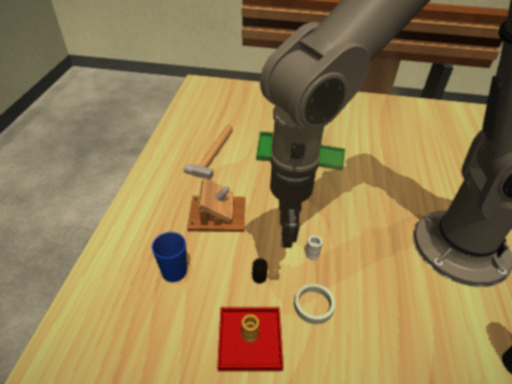

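View pics/ft.png

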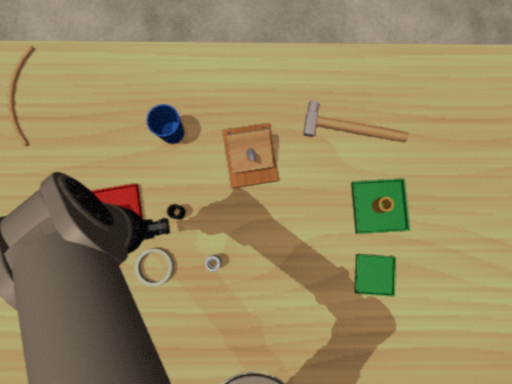

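The side view shows a ferrule upright in the red tray at (250,328). The top view shows a ferrule upright in the large green tray at (386,205). The tumbler, hammer, tape roll and the black and white lookalikes are where they were, and the hand is clear of everything.

```bash
python3 -c "
from station import bot
print(bot.hand_in())"
```

```text
the job is handed in; nothing more can be done
None
```

Both ferrules were tried on the pin, sorted by result and handed in at about 27 s of the 72 s allowed.

| Ferrule (I can't tell which is ferrule_1 or ferrule_2) | Result on the pin | Now standing in |
|---|---|---|
| Right-hand, tried first | Slid all the way to the board. It stopped firmly at about 0 mm under about 20 N, and a picture showed it flat after I released it. | Large green tray |
| Left-hand, tried second | Stopped short, about 23 mm from the board by the pictures. | Red tray |

- **Second ferrule:** after the first stop at 27 N, I let it go to check for a jam. It drooped on the taper but did not slide further. I gripped it again, lined it up and pushed with about 21 N, and it stopped at the same place.
- **Placing:** both ferrules came off the pin still leaning by about 10–15°. I set them right by pressing them onto the tray floor.
- **Last checks:** the final pictures show each ferrule upright in its tray, the tumbler, hammer and tape roll where they were, and the gripper clear of everything. The arm hid the red tray from the top camera and the first ferrule from the side camera, so each was confirmed from one view in the last pictures. No check disagreed.

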